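# Fit the gas sensor mast into the spring-plunger post holder

## Task

Draw the orange sensor mast out of its grey storage stand and slide it foot first into the blue post holder on the instrument case, past the side spring plunger and fully home on the bottom of the bore, with the eye of its sensor head looking out over the front of the case (the side with the dark display). Feel your way in gently: never press the mast hard against the holder, since the holder is bolted through slots and may stand several millimetres off its nominal place. Let go of the mast, and leave the green spare rod and the other things where they are.

Things in the scene. Friction and masses are not known exactly. Their poses are not given: they have to be found in the camera images.
- case: Instrument case, fixed, 180 x 260 x 80 mm (x, y, z), black lower half, cream upper half; origin at the centre of its underside. Its front, with the dark display, faces its own -x; z is up. It carries the blue post holder.
- seat (a point): Nominal centre of the bore floor of the holder, 7 mm above the case's top, axes as the case's. The holder is bolted through slots: the true bore axis may stand up to 7 mm off this point along the case's x and, independently, up to 7 mm along its y; the height is exact. The bolts are tight: it does not shift under load.
- mouth (a point): Nominal centre of the bore's mouth in the top face of the holder, 45 mm above the seat and off by the same amount. The holder is a blue block 40 x 40 mm, 52 mm high on the case's top, its upright round bore 18 mm in diameter and 45 mm deep. A spring plunger with a brass barrel enters the bore from the case's +x side, its ball centred 22 mm below the mouth.
- plunger (a joint): Spring plunger, m: 0 with the bore empty (its ball, radius 11 mm, stands 5 mm into the bore); grows as the ball is pushed back (to case +x), to 0.007 at most; about 0.002 beside a rod. Spring 4 N at 0, plus 1 N per mm. It presses the rod to the opposite (case -x) wall, about 1 mm off the bore axis. Pushing past it takes 4 to 12 N; over 25 N down is too hard.
- mast: Sensor mast, loose, 0.22 kg, upright in one of the stand's holes. Origin: centre of its foot, z up along the rod. Steel rod, 16 mm diameter; the foot tapers from 16 mm at z = 5 mm to 14.6 mm at z = 0. Orange grip block 24 (x) x 18 (y) mm, z = 100 to 135 mm: take it by the faces across y. Orange sensor head: 24 mm cylinder along x at z = 80 mm, to x = -45 mm; brass counterweight opposite, to x = 32 mm.
- mast_foot (a point): Centre of the mast's foot (its origin).
- mast_grip (a point): Centre of the mast's grip block, at z = 120 mm on its axis; axes as the mast's.
- mast_eye (a point): Black eye at the end of the sensor head, at x = -45, z = 80 mm in the mast.
- stand: Grey storage stand, fixed, 70 x 160 x 50 mm; origin at the centre of its underside. Two upright holes of 20 mm diameter, 40 mm deep, at y = -47.5 and +47.5 mm, x = 0: one holds the mast, the other the spare.
- spare: Spare rod with a green grip block, otherwise like the mast but without sensor head; loose, upright in the other hole. Origin at its foot. To be left alone.
- meter: Yellow multimeter, 150 x 75 x 32 mm, loose, lying; origin under its centre. Leave alone.
- pliers: Pliers with red handles, 170 x 55 x 14 mm, lying along its x; loose. Leave alone.
- driver: Screwdriver lying along its x, loose. Leave alone.
- tape: Black tape roll, 70 mm across, 18 mm high, loose. Leave alone.
- jar: Jar, 60 mm across, 80 mm high, loose, upright. Leave alone.
- torch: Dark steel torch, about 125 mm long, lying along its x, loose. Leave alone.
Mind the look-alikes: they are no part of the job. Of the things like the mast, leave any that is turquoise; of the rest the smaller one is meant.

How it is judged:
On the way, in this order (a step that is already met when the one before it is completed fails the run):
1. the mast is drawn clear of the stand, upright (height (world z) of mast_foot above 0.056 m and angle between mast's own z axis and vertical below 0.2 rad), for 0.1 s.
2. the mast's foot is in the bore of the holder and has pushed the plunger back (z of mast_foot in the frame of seat below 0.03 m and horizontal distance between mast_foot and seat below 0.013 m and value of joint plunger above 0.0008 m), for 0.05 s.
At the end, for the whole second after the job is handed in: The mast stands upright (within 3.4 degrees) in the bore of the holder, at rest, its foot within 2.5 mm of the bore floor, the plunger pressed back against it by more than 0.8 mm, its eye looking to the front of the case within 0.3 rad (17 degrees) (z of mast_foot in the frame of seat below 0.0025 m and horizontal distance between mast_foot and seat below 0.013 m and angle between mast's own z axis and vertical below 0.06 rad and value of joint plunger above 0.0008 m and angle between the x axis of mast and the x axis of case, either way round below 0.3 rad and x of mast_eye in the frame of seat below -0.02 m and linear speed of mast below 0.01 m/s); the robot touches nothing.
It fails at once if the mast is pressed against the case, its holder or the plunger with more than 40 N in all, of which the plunger and the wall behind the rod make about 12 N (contact force between mast and case above 40 N).
It fails at once if the mast is tipped by more than 0.5 rad (angle between mast's own z axis and vertical above 0.5 rad).
It fails at once if the spare rod or another thing on the table is moved by more than 20 mm (distance of any of spare, meter, pliers, driver, tape, jar, torch from where it was at the start of the episode above 0.02 m).
It also fails if it takes over 72 s, if anything falls off the work surface, if the arm or the gripper's body presses on something with over 40 N, if the wrist force passes 120 N, or if a joint passes its speed limit or range.

## Robot

A 7-joint arm with a two-finger parallel gripper is mounted at the origin on the work surface. World frame = base frame: x ahead of the robot, y to its left, z up, the work surface at z = 0. Lengths are in m, angles in rad, forces in N, time in s.
With the tool pointing down it reaches from about 0.425 to 1.025 m from the base axis. Payload 3.6 kg.
Tool frame: the origin (TCP) lies on the centre line of the jaws, within the pads' length; the fingertips stand 25 mm ahead of it and the grasp point (between the pads) lies 6 mm ahead of it; z points along the fingers, y is the direction in which the jaws open and shut (so a half turn about z gives the same grasp; the last joint's range is limited). The gripper opens to 85 mm and grips with 20 to 120 N. Pads are 22 mm wide; open, the fingers measure 114 mm over their backs; the gripper's body (76 mm by 85 mm) begins 54 mm behind the grasp point. The pads swing forward as they close: fully open they stand 13 mm farther back than shut.
Start: joints at [-1.274, 0.591, 0.048, 1.609, -0.033, 0.943, -0.034], TCP at [0.275, 0.671, 0.256] pointing down, gripper open.
Joint ranges: [-2.69, 2.69], [-0.47, 2.24], [-1.27, 1.36], [0.19, 2.51], [-1.53, 4.68], [0.08, 2.07], [-3.09, 3.09]. Speed limits (rad/s): [2.57, 2.57, 3.14, 3.14, 3.14, 3.14, 3.14].

## Interface

Orientations are given as a unit quaternion [x, y, z, w].
In Python, from bench import env, snapshot, sign_off gives the robot as it stands.
- The arm moves only by the tool jog_arm, never from a script. Its argument "increments" is a list of rows, each a list of 3 entries, a list of its own where there are three numbers: the shift along the tool's x, y, z in mm, then the turn, a rotation vector about the tool's x, y, z in degrees, then the finger opening in mm, from 0 to 85.4. In form: [[[x, y, z], [rx, ry, rz], gripper], ...]. A call has 1 to 20 rows; each row shifts and turns the commanded pose from where the row before left it, along the tool's axes as they then stand; what a row does not reach is not made up. A row lasts 1/12 s, in which the tool goes at most 41.7 mm and 7.16 degrees, less where a joint would pass 70% of its speed; a pose out of reach is approached as far as the arm can. A call is refused whole if a number of a shift passes 41.7 or a number of a turn 7.16, either way. A call with a gripper value outside its range is refused whole. The fingers move at their own pace and stop on an object; the grip force is fixed at half the most. Time passes only in rows, so rows that do not move let the fingers close. It gives the time, the measured TCP pose, the force and the opening at its end, in the units of the state.
- env.get_obs(): the state, without advancing time (a new reading comes with each control period).
- snapshot(name): name is "scene" or "top"; returns a dict with "img" (480x640x3 uint8, blue, green, red), "range_z" (480x640 float32, m along the optical axis (not along the pixel's ray), 0 where there is no reading), "fov_y" (degrees; the focal length in pixels is half the picture's height over the tangent of half this angle, whatever the lens; pixels are square), "cx", "cy" (the principal point, pixels), "cam_to_world" (4x4, takes a point from camera to world coordinates). Camera axes: x right, y down, z forward; pixel columns grow to the right and rows downward; lengths in m; the calibration is good to about 2 mm. A picture is of the moment at which its call begins.
- sign_off(): hands the job in, once; it reports no verdict.
The state is a dict: "t": time; "qpos": joint angles; "joint_velocities": joint speeds; "joint_efforts": joint torques, N m; "ee_pos": TCP position; "eef_rot": TCP orientation; "contact_force": force on the tool from outside, world axes, zero at the start; "wrist_torque": the same for the moment, N m; "grip_width": finger opening in m.
Only numpy, scipy, OpenCV 4.12 (cv2) and the standard library are available. Lean on these libraries where they do the work, as an engineer would, in place of code of your own. Each camera call takes 0.05 s, during which the arm holds its last target.

## Working session

There is one attempt and no reset: what is moved stays moved. The work goes in short steps, Python scripts to look and compute and a tool call to move; the robot and the scene stay as the last step left them, time stands still between calls to the robot, and variables do not carry over. Pictures are saved under pics/ and viewed, and the job is handed in when it is done.

Besides the shell and the picture viewer there is one more tool, called after "Request:" as name([rows], argument=value, ...), one row to a line, values as JSON. jog_arm: Moves the arm, as the interface text tells. Its arguments: {"type":"object","properties":{"increments":{"type":"array","items":{"type":"array"}}},"required":["increments"]}

```bash
mkdir -p pics; ls
cat > h.py <<'E'
import numpy as np, cv2, pickle
from bench import env, snapshot, sign_off
def snap(n,f):
    s=snapshot(n); cv2.imwrite(f'pics/{f}.png',s['img']); pickle.dump(s,open(f'pics/{f}.pkl','wb')); return s
def load(f): return pickle.load(open(f'pics/{f}.pkl','rb'))
def pts(s):
    z=s['range_z']; h,w=z.shape; f=h/2/np.tan(np.radians(s['fov_y'])/2)
    v,u=np.mgrid[:h,:w]
    P=np.stack([(u-s['cx'])/f*z,(v-s['cy'])/f*z,z,np.ones_like(z)],-1)
    W=P@np.array(s['cam_to_world']).T
    W=W[...,:3]; W[z==0]=np.nan; return W
def crop(s,f,x0,y0,x1,y1,k):
    cv2.imwrite(f'pics/{f}.png',cv2.resize(s['img'][y0:y1,x0:x1],None,fx=k,fy=k,interpolation=cv2.INTER_CUBIC))
E
python3 - <<'E'
from h import *
for n in('scene','top'):
    s=snap(n,n+'0'); print(n,s['fov_y'],s['cx'],s['cy'],np.round(s['cam_to_world'],3).tolist())
print(env.get_obs())
E
```

```text
pics
scene 50.348382399384455 320.93432440877086 240.8148049197098 [[-0.756, 0.412, -0.509, 1.245], [0.654, 0.5, -0.568, 0.758], [0.02, -0.762, -0.647, 0.977], [0.0, 0.0, 0.0, 1.0]]
top 49.97875517721158 325.0686491221175 242.11149824215806 [[0.018, -0.979, 0.203, 0.264], [-1.0, -0.019, -0.001, 0.008], [0.005, -0.203, -0.979, 1.466], [0.0, 0.0, 0.0, 1.0]]
{'t': 0.1, 'qpos': array([-1.2744834 ,  0.59203133,  0.04827884,  1.60966412, -0.03328163,
        0.942697  , -0.03369304]), 'joint_velocities': array([ 0.00029737, -0.00191249,  0.0009084 , -0.00229925, -0.00107076,
       -0.00137387, -0.00017504]), 'joint_efforts': array([ 4.89189610e-03, -5.49996293e+01,  1.55341297e+00, -1.98824233e+01,
        9.71439353e-03,  3.82111233e-03, -1.23282496e-05]), 'ee_pos': array([0.27523004, 0.66999379, 0.25526289]), 'eef_rot': array([ 1.93615804e-01,  9.81076921e-01, -9.88441710e-04, -1.37480340e-04]), 'contact_force': array([-0.72258117,  0.62079664,  0.10501384]), 'wrist_torque': array([ 0.01110047, -0.03308847,  0.02552477]), 'grip_width': 0.0856241979658428}
```

View pics/scene0.png

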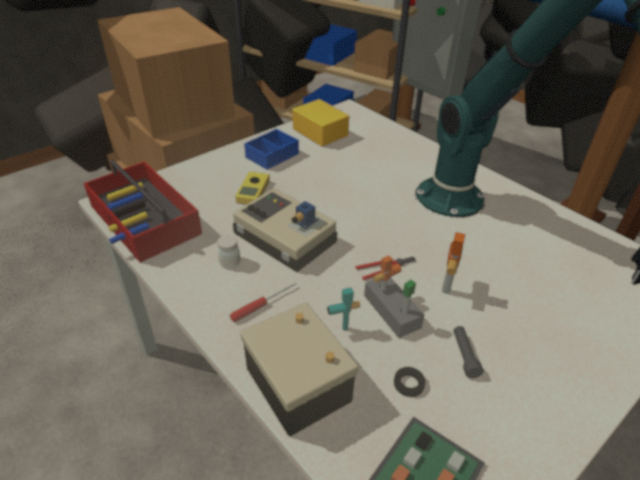

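View pics/top0.png

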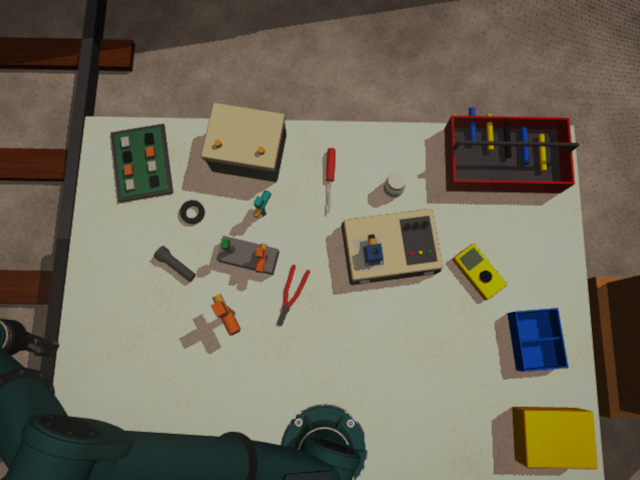

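Run:
```python
from h import *
s=load('top0'); crop(s,'c1',190,180,330,350,4)
crop(s,'c2',330,200,450,290,6)
s=load('scene0'); crop(s,'c3',330,220,500,350,4.5)
crop(s,'c4',220,180,345,275,6)
```

```text
(no output)
```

View pics/c1.png

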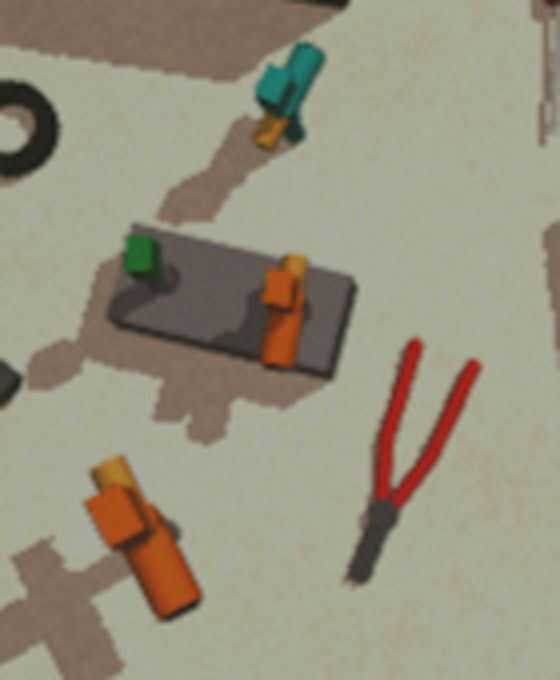

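View pics/c2.png

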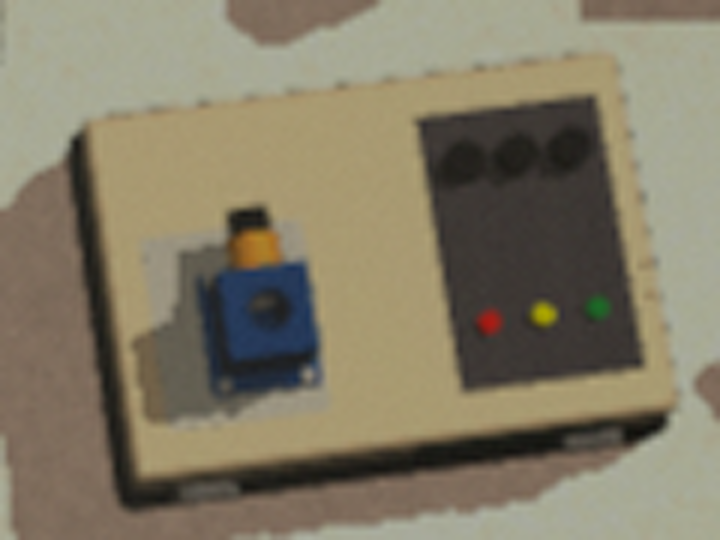

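View pics/c3.png

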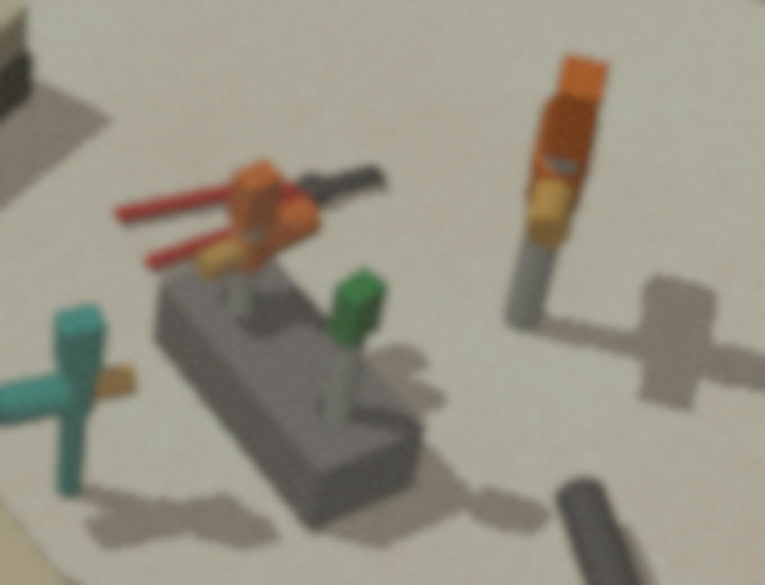

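View pics/c4.png

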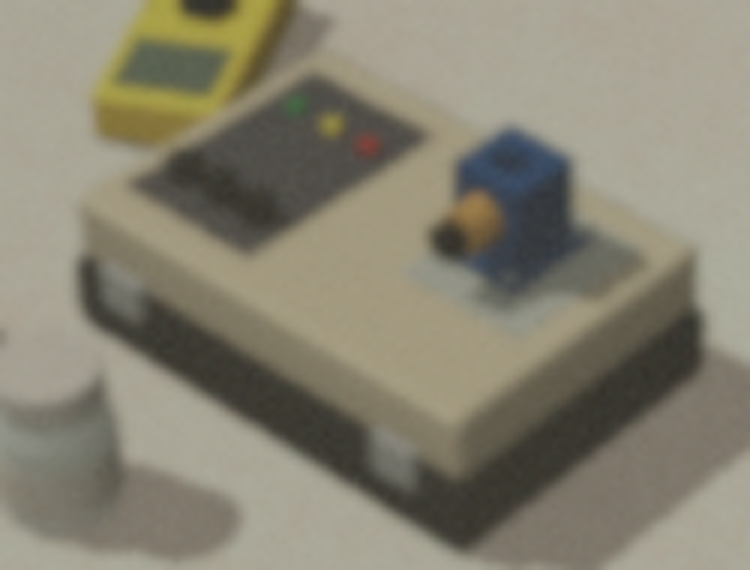

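Run:
```python
from h import *
for n in('top0','scene0'):
    s=load(n); W=pts(s)
    hsv=cv2.cvtColor(s['img'],cv2.COLOR_BGR2HSV)
    print(n)
    def rect(m,name):
        p=W[m]; p=p[~np.isnan(p).any(1)]
        r=cv2.minAreaRect(p[:,:2].astype(np.float32)); print(name,len(p),np.round(r[0],4),np.round(r[1],4),round(r[2],2),'z',np.round(np.percentile(p[:,2],[5,50,95]),4))
    x,y,z=W[...,0],W[...,1],W[...,2]
    if n=='top0': u0,v0,u1,v1=330,195,450,290
    else: u0,v0,u1,v1=225,180,345,275
    R=np.zeros(z.shape,bool); R[v0:v1,u0:u1]=1
    k=np.ones((3,3),np.uint8)
    op=lambda m:cv2.morphologyEx(m.astype(np.uint8),cv2.MORPH_OPEN,k)>0
    rect(op(R&(z>.07)&(z<.09)),'casetop')
    rect(R&(z>.122),'holdertop')
    R[:]=0
    if n=='top0': R[220:290,205:290]=1
    else: R[250:345,355:430]=1
    rect(op(R&(z>.042)&(z<.056)),'standtop')
    H,S,V=hsv[...,0],hsv[...,1],hsv[...,2]
    o=R&(H<16)&(S>130)&(z>.115)
    o2=R&(H<16)&(S>130)&(z>.135)
    rect(o,'mast'); rect(o2,'griptop')
    rect(R&(H>45)&(H<80)&(S>100)&(z>.135),'green')
```

```text
top0
casetop 5063 [ 0.5507 -0.181 ] [0.1725 0.2529] 8.75 z [0.073  0.0781 0.0834]
holdertop 210 [ 0.5306 -0.1227] [0.0678 0.0407] 9.25 z [0.124  0.1295 0.1332]
standtop 1001 [0.5194 0.2231] [0.1604 0.0706] 77.39 z [0.0433 0.0479 0.0529]
mast 85 [0.5087 0.1771] [0.0187 0.0244] 82.55 z [0.1196 0.141  0.1474]
griptop 66 [0.5094 0.1773] [0.0185 0.0236] 85.09 z [0.1374 0.1417 0.1479]
green 63 [0.5304 0.2691] [0.018  0.0229] 87.27 z [0.1372 0.1432 0.1468]
scene0
casetop 3095 [ 0.6083 -0.1703] [0.2874 0.2559] 9.04 z [0.0751 0.0806 0.0844]
holdertop 188 [ 0.5315 -0.1216] [0.0708 0.0449] 9.68 z [0.1227 0.1309 0.135 ]
standtop 1210 [0.5202 0.225 ] [0.1622 0.0755] 77.24 z [0.0455 0.0502 0.0534]
mast 121 [0.5136 0.1823] [0.0174 0.0289] 51.28 z [0.1178 0.1334 0.1468]
griptop 55 [0.5114 0.1818] [0.0144 0.0245] 86.41 z [0.1362 0.1436 0.1472]
green 28 [0.5317 0.274 ] [0.0203 0.0111] 14.44 z [0.1407 0.145  0.1475]
```

```bash
cat >> h.py <<'E'
def ray(s,u,v,z):
    f=240/np.tan(np.radians(s['fov_y'])/2); T=np.array(s['cam_to_world'])
    d=T[:3,:3]@np.array([(u-s['cx'])/f,(v-s['cy'])/f,1]); o=T[:3,3]
    return o+d*(z-o[2])/d[2]
E
python3 - <<'E'
from h import *
a=load('top0');b=load('scene0')
print('bore',ray(a,375,251.3,.132),ray(b,305.3,206.7,.132))
for nm,s,R0 in(('top',a,(240,240,275,275)),('scene',b,(365,250,410,285))):
    W=pts(s);hsv=cv2.cvtColor(s['img'],cv2.COLOR_BGR2HSV);R=np.zeros(W.shape[:2],bool);R[R0[1]:R0[3],R0[0]:R0[2]]=1
    m=R&(hsv[...,0]<22)&(hsv[...,1]>130)
    for nn,mm in(('head',m&(W[...,2]<.115)&(W[...,2]>.07)),('grip',m&(W[...,2]>.118)),('top',m&(W[...,2]>.138))):
        p=W[mm]; c=p.mean(0); 
        e=np.linalg.svd((p-c)[:,:2])[2][0]
        print(nm,nn,len(p),c.round(4),p.min(0).round(4),p.max(0).round(4),'dir',np.degrees(np.arctan2(e[1],e[0])).round(1))
crop(a,'d1',235,230,285,285,14); crop(a,'d2',350,225,400,275,14)
crop(b,'d3',365,245,435,310,10); crop(b,'d4',285,190,335,240,14)
E
```

```text
bore [ 0.51788147 -0.12550549  0.132     ] [ 0.51913097 -0.1212001   0.132     ]
top head 148 [0.4932 0.1779 0.0971] [0.4641 0.1665 0.0862] [0.5395 0.1941 0.1145] dir 170.8
top grip 81 [0.5074 0.1762 0.1396] [0.4961 0.1669 0.1193] [0.5216 0.1868 0.1507] dir 170.7
top top 61 [0.5085 0.177  0.1429] [0.4976 0.1683 0.1386] [0.5216 0.1868 0.1507] dir 172.6
scene head 144 [0.4994 0.184  0.0986] [0.4661 0.1673 0.0843] [0.5405 0.1946 0.1147] dir -9.4
scene grip 114 [0.5148 0.1825 0.1346] [0.497  0.1668 0.1181] [0.5238 0.1893 0.1478] dir -29.4
scene top 49 [0.5142 0.1824 0.1436] [0.5014 0.174  0.1381] [0.5238 0.1893 0.1478] dir -16.5
```

View pics/d1.png

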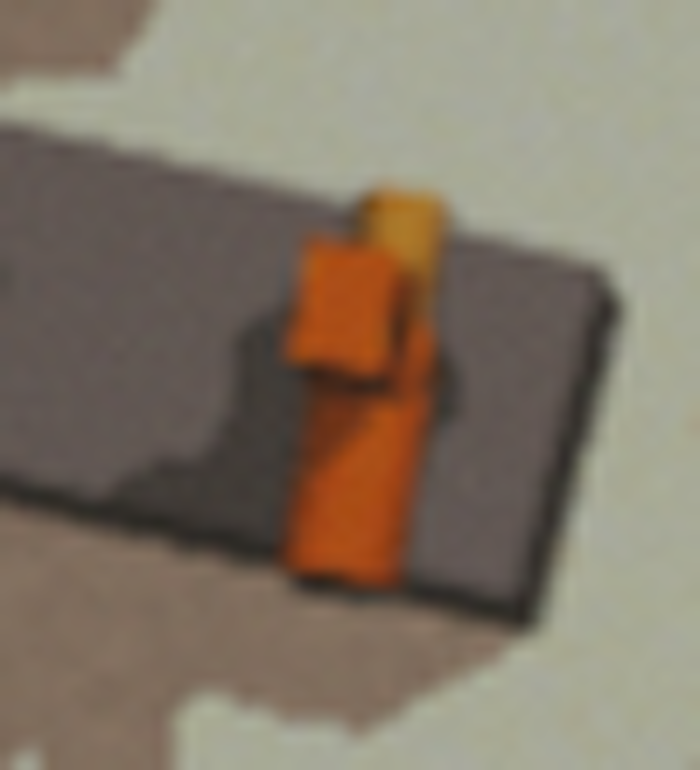

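View pics/d2.png

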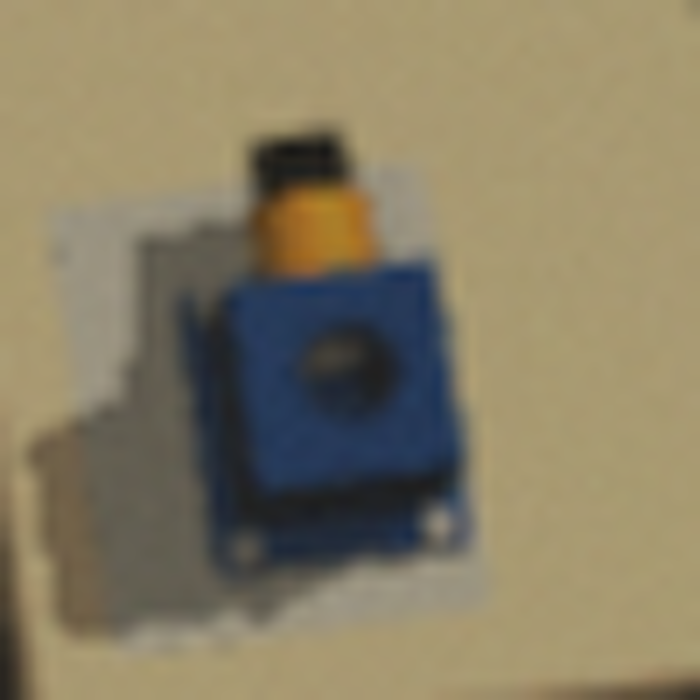

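View pics/d3.png

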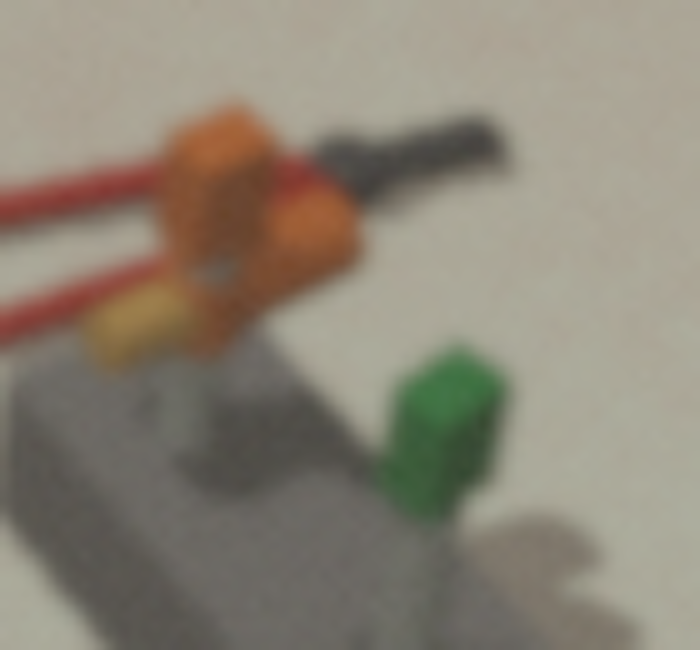

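View pics/d4.png

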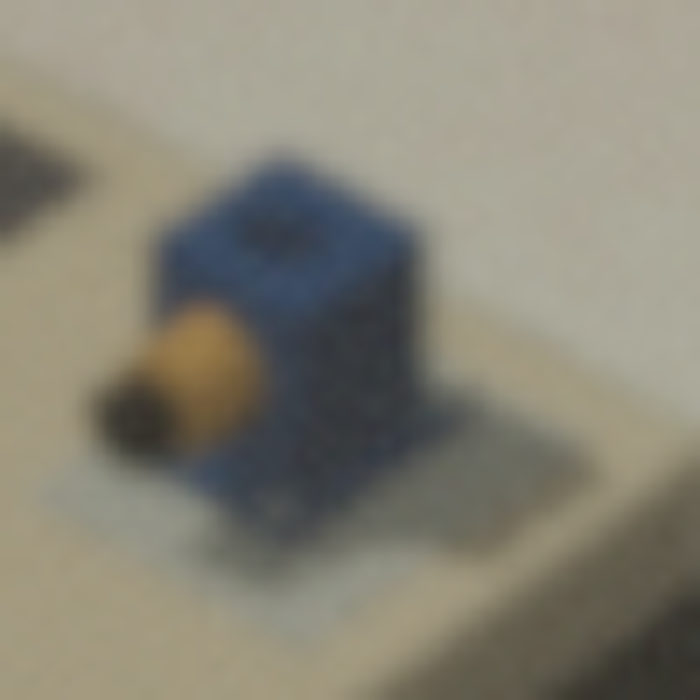

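```bash
cat >> h.py <<'E'
from scipy.spatial.transform import Rotation as Ro
def plan(xyz,ydeg=None,tilt0=True):
    o=env.get_obs(); R=Ro.from_quat(o['eef_rot']); p=np.array(o['ee_pos'])
    if ydeg is not None:
        t=np.radians(ydeg); y=np.array([np.cos(t),np.sin(t),0]); z=np.array([0,0,-1.]); x=np.cross(y,z)
        T=Ro.from_matrix(np.stack([x,y,z],1))
        print('turn deg',np.degrees((R.inv()*T).as_rotvec()).round(2)); 
    else: T=R
    d=np.array(xyz)-p
    print('pos',p.round(4),'shift mm after turn',(T.inv().apply(d)*1e3).round(2),'| before turn',(R.inv().apply(d)*1e3).round(2))
    print('F',np.round(o['contact_force'],2),'M',np.round(o['wrist_torque'],3),'w',round(o['grip_width'],4),'t',round(o['t'],2))
E
python3 - <<'E'
from h import *
a=load('top0');b=load('scene0')
print(ray(a,259.7,251.9,.145),ray(b,387,258.5,.145))
print('big',ray(a,218,302,.2),ray(a,219,302,.25)); W=pts(a); print(np.nanmax(W[290:335,205:245,2]))
plan([.511,.179,.265],80.7)
E
```

```text
[0.50803087 0.17648118 0.145     ] [0.51098916 0.18033719 0.145     ]
big [0.3712124  0.26599231 0.2       ] [0.36701433 0.25345912 0.25      ]
0.1937326885328552
turn deg [-1.100e-01 -1.000e-02 -1.303e+01]
pos [0.2752 0.67   0.2553] shift mm after turn [-312.02 -446.44   -9.74] | before turn [-404.63 -364.63   -8.96]
F [-0.72  0.62  0.11] M [ 0.011 -0.033  0.026] w 0.0856 t 0.1
```

Request:
jog_arm([
  [[0,0,0],[0,0,-6.5],85],
  [[0,0,0],[0,0,-6.5],85],
  [[-17.3,-24.8,-0.5],[0,0,0],85],
  [[-17.3,-24.8,-0.5],[0,0,0],85],
  [[-17.3,-24.8,-0.5],[0,0,0],85],
  [[-17.3,-24.8,-0.5],[0,0,0],85],
  [[-17.3,-24.8,-0.5],[0,0,0],85],
  [[-17.3,-24.8,-0.5],[0,0,0],85],
  [[-17.3,-24.8,-0.5],[0,0,0],85],
  [[-17.3,-24.8,-0.5],[0,0,0],85],
  [[-17.3,-24.8,-0.5],[0,0,0],85],
  [[-17.3,-24.8,-0.5],[0,0,0],85],
  [[-17.3,-24.8,-0.5],[0,0,0],85],
  [[-17.3,-24.8,-0.5],[0,0,0],85],
  [[-17.3,-24.8,-0.5],[0,0,0],85],
  [[-17.3,-24.8,-0.5],[0,0,0],85],
  [[-17.3,-24.8,-0.5],[0,0,0],85],
  [[-17.3,-24.8,-0.5],[0,0,0],85],
  [[-17.3,-24.8,-0.5],[0,0,0],85],
  [[-17.3,-24.8,-0.5],[0,0,0],85],
])

```text
t: 1.77
ee_pos: [0.5105, 0.1781, 0.2651]
eef_rot: [0.081, 0.997, -0.0, -0.0]
contact_force: [0.0, -0.3, -0.1]
grip_width: 0.0849
```

Run:
```python
from h import *
plan([.510,.1785,.137],80.7)
s=snap('scene','s1'); crop(s,'e1',330,180,470,320,4.2)
s=snap('top','t1'); crop(s,'e2',210,200,310,300,6)
plan([.510,.1785,.137],80.7)
```

```text
turn deg [-0.02 -0.03 -0.03]
pos [0.5105 0.1781 0.2651] shift mm after turn [  0.56   0.32 128.08] | before turn [  0.49   0.36 128.08]
F [ 0.01 -0.26 -0.14] M [ 0.011 -0.028  0.002] w 0.0849 t 1.77
turn deg [-0.18  0.09 -0.59]
pos [0.5126 0.1731 0.2652] shift mm after turn [  3.39   4.87 128.23] | before turn [  3.65   5.24 128.21]
F [ 0.43  0.13 -0.38] M [-0.008  0.021  0.011] w 0.085 t 1.87
```

View pics/e1.png

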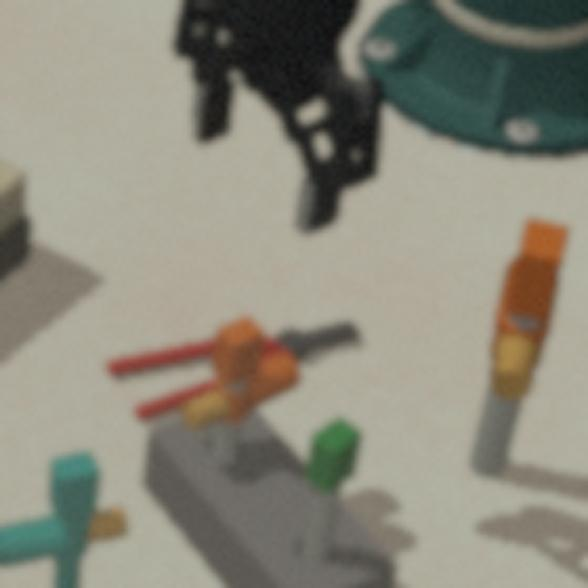

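View pics/e2.png

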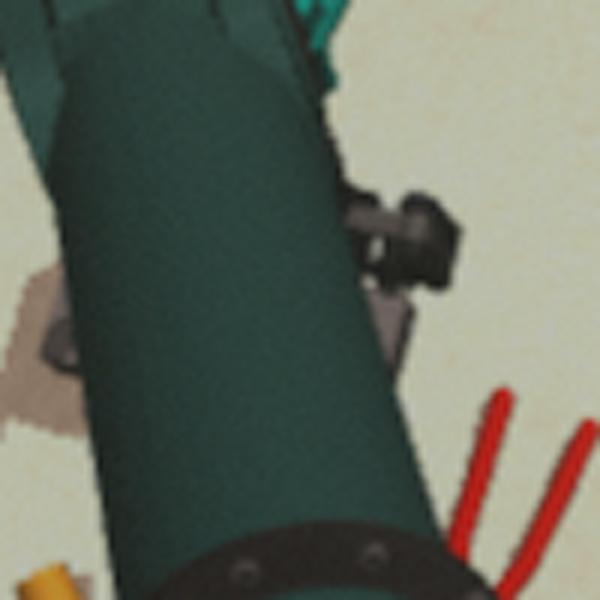

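Request:
jog_arm([
  [[0,0,0],[0,0,0],50],
  [[0,0,0],[0,0,0],50],
  [[0,0,0],[0,0,0],50],
  [[0,0,0],[0,0,0],50],
])

```text
t: 2.2
ee_pos: [0.5097, 0.1811, 0.2652]
eef_rot: [0.08, 0.997, 0.0, -0.0]
contact_force: [-0.3, 0.1, 0.1]
grip_width: 0.05
```

Run:
```python
from h import *
plan([.510,.1785,.137],80.7)
```

```text
turn deg [ 0.02 -0.04  0.12]
pos [0.5097 0.1811 0.2652] shift mm after turn [ -0.74  -2.55 128.16] | before turn [ -0.82  -2.6  128.16]
F [-0.27  0.09  0.08] M [0.034 0.069 0.022] w 0.05 t 2.2
```

Request:
jog_arm([
  [[0,0,15],[0,0,0],50],
  [[0,0,20],[0,0,0],50],
  [[0,0,20],[0,0,0],50],
  [[0,0,15],[0,0,0],50],
  [[0,0,10],[0,0,0],50],
  [[0,0,5],[0,0,0],50],
  [[0,0,0],[0,0,0],50],
  [[0,0,0],[0,0,0],50],
  [[0,0,0],[0,0,0],50],
  [[0,0,0],[0,0,0],50],
])

```text
t: 3.03
ee_pos: [0.511, 0.1799, 0.1812]
eef_rot: [0.081, 0.997, 0.0, 0.001]
contact_force: [0.1, -0.3, -0.5]
grip_width: 0.0501
```

Run:
```python
from h import *
plan([.510,.1785,.137],80.7)
s=snap('scene','s2'); crop(s,'e1',340,190,440,290,6)
plan([.510,.1785,.137],80.7)
```

```text
turn deg [ 0.06  0.09 -0.03]
pos [0.511  0.1799 0.1812] shift mm after turn [ 0.77 -1.56 44.23] | before turn [ 0.84 -1.61 44.22]
F [ 0.06 -0.32 -0.49] M [-0.003 -0.001 -0.024] w 0.0501 t 3.03
turn deg [ 0.06  0.09 -0.03]
pos [0.511  0.1799 0.1812] shift mm after turn [ 0.73 -1.52 44.19] | before turn [ 0.8  -1.57 44.19]
F [0.36 0.13 0.73] M [-0.02   0.023  0.009] w 0.0501 t 3.08
```

View pics/e1.png

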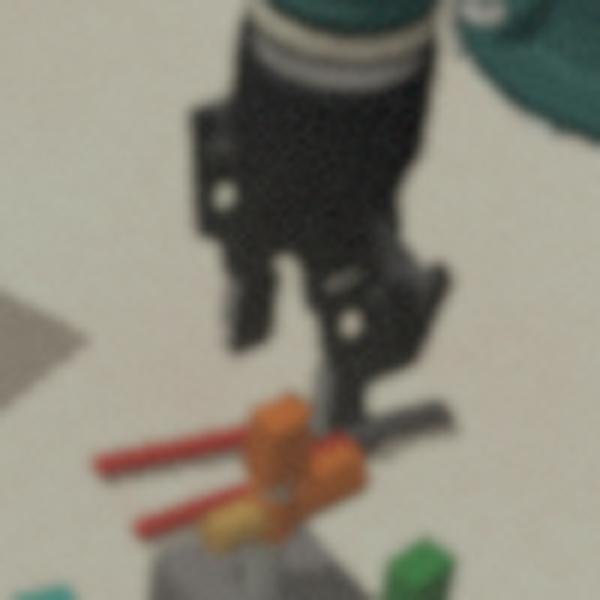

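Request:
jog_arm([
  [[0,-1,12],[0,0,0],50],
  [[0,0,14],[0,0,0],50],
  [[0,0,10],[0,0,0],50],
  [[0,0,7],[0,0,0],50],
  [[0,0,0],[0,0,0],45],
  [[0,0,0],[0,0,0],35],
  [[0,0,0],[0,0,0],28],
  [[0,0,0],[0,0,0],25],
  [[0,0,0],[0,0,0],23],
  [[0,0,0],[0,0,0],21],
  [[0,0,0],[0,0,0],19],
  [[0,0,0],[0,0,0],17],
  [[0,0,0],[0,0,0],12],
  [[0,0,0],[0,0,0],5],
  [[0,0,0],[0,0,0],0],
])

```text
t: 4.33
ee_pos: [0.5104, 0.1786, 0.1377]
eef_rot: [0.081, 0.997, 0.0, 0.0]
contact_force: [-0.8, -0.5, 6.0]
grip_width: 0.0172
```

Run:
```python
from h import *
plan([.510,.1785,.137],80.7)
s=snap('scene','s3'); crop(s,'e1',340,190,440,290,6)
```

```text
turn deg [ 0.01  0.02 -0.04]
pos [0.5104 0.1786 0.1377] shift mm after turn [ 0.39 -0.22  0.72] | before turn [ 0.39 -0.22  0.72]
F [-0.79 -0.48  6.02] M [-0.212  0.146 -0.004] w 0.0172 t 4.33
```

View pics/e1.png

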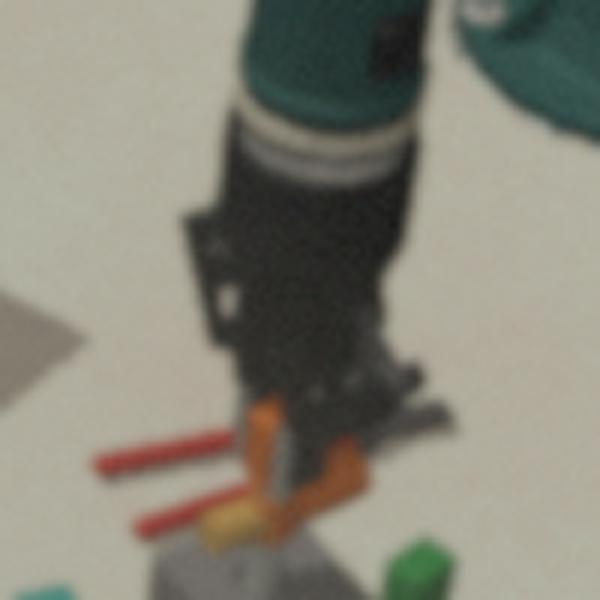

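Request:
jog_arm([
  [[0,0,-3],[0,0,0],0],
  [[0,0,-6],[0,0,0],0],
  [[0,0,-8],[0,0,0],0],
  [[0,0,-10],[0,0,0],0],
  [[0,0,-12],[0,0,0],0],
  [[0,0,-14],[0,0,0],0],
  [[0,0,-16],[0,0,0],0],
  [[0,0,-16],[0,0,0],0],
  [[0,0,-16],[0,0,0],0],
  [[0,0,-16],[0,0,0],0],
  [[0,0,-14],[0,0,0],0],
  [[0,0,-10],[0,0,0],0],
  [[0,0,-6],[0,0,0],0],
  [[0,0,-3],[0,0,0],0],
  [[0,0,0],[0,0,0],0],
  [[0,0,0],[0,0,0],0],
  [[0,0,0],[0,0,0],0],
])

```text
t: 5.8
ee_pos: [0.5097, 0.1784, 0.2864]
eef_rot: [0.081, 0.997, -0.0, -0.001]
contact_force: [0.2, -0.9, -2.1]
grip_width: 0.0173
```

Run:
```python
from h import *
plan([.5185,-.1235,.288],98.9)
s=snap('scene','s4'); crop(s,'e1',340,150,440,280,5)
plan([.5185,-.1235,.288],98.9)
```

```text
turn deg [ -0.05  -0.1  -18.23]
pos [0.5097 0.1784 0.2864] shift mm after turn [  37.97 -299.64   -1.57] | before turn [ -57.67 -296.48   -1.35]
F [ 0.18 -0.88 -2.14] M [-0.01  -0.038  0.016] w 0.0173 t 5.8
turn deg [ -0.05  -0.1  -18.23]
pos [0.5097 0.1784 0.2864] shift mm after turn [  37.99 -299.66   -1.58] | before turn [ -57.66 -296.5    -1.35]
F [ 0.67 -0.46 -2.37] M [-0.01  -0.025  0.063] w 0.0172 t 5.85
```

View pics/e1.png

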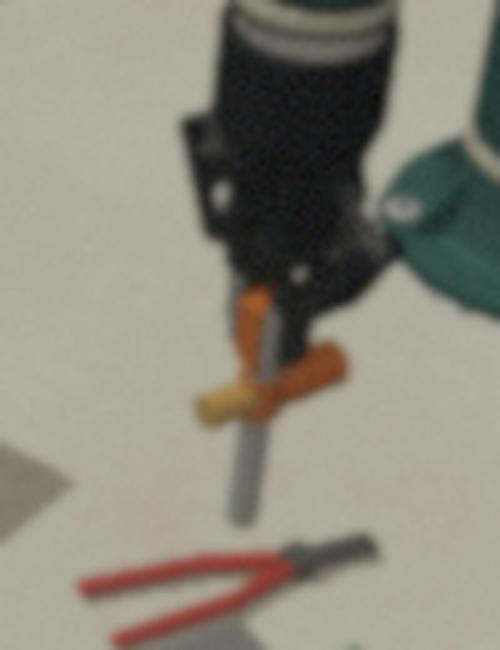

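Request:
jog_arm([
  [[0,0,-1],[0,0,-2.2],0],
  [[0,0,-1],[0,0,-4],0],
  [[0,0,-1],[0,0,-4],0],
  [[0,0,-1],[0,0,-4],0],
  [[0,0,-1],[0,0,-3],0],
  [[0,0,-1],[0,0,-1],0],
  [[1,-8,0],[0,0,0],0],
  [[2,-16,0],[0,0,0],0],
  [[3,-24,0],[0,0,0],0],
  [[4,-30,0],[0,0,0],0],
  [[4,-30,0],[0,0,0],0],
  [[4,-30,0],[0,0,0],0],
  [[4,-30,0],[0,0,0],0],
  [[4,-30,0],[0,0,0],0],
  [[4,-30,0],[0,0,0],0],
  [[3,-24,0],[0,0,0],0],
  [[2,-18,0],[0,0,0],0],
  [[2,-16,0],[0,0,0],0],
  [[1,-9,0],[0,0,0],0],
  [[0,-5,0],[0,0,0],0],
])

```text
t: 7.52
ee_pos: [0.5183, -0.1257, 0.2931]
eef_rot: [-0.076, 0.997, -0.0, -0.0]
contact_force: [1.8, -0.3, -2.8]
grip_width: 0.0175
```

Request:
jog_arm([
  [[0,0,0],[0,0,0],0],
  [[0,0,0],[0,0,0],0],
  [[0,0,0],[0,0,0],0],
  [[0,0,0],[0,0,0],0],
  [[0,0,0],[0,0,0],0],
  [[0,0,0],[0,0,0],0],
])

```text
t: 8.02
ee_pos: [0.519, -0.1229, 0.2933]
eef_rot: [-0.078, 0.997, 0.0, 0.0]
contact_force: [-0.0, 0.4, -2.4]
grip_width: 0.0171
```

Run:
```python
from h import *
plan([.5185,-.1235,.286],98.9)
s=snap('scene','s5'); crop(s,'e1',255,110,355,260,4)
s=snap('top','t5'); crop(s,'e2',320,180,440,300,5)
plan([.5185,-.1235,.286],98.9)
```

```text
turn deg [0.01 0.01 0.04]
pos [ 0.519  -0.1229  0.2933] shift mm after turn [ 0.61 -0.55  7.34] | before turn [ 0.61 -0.55  7.34]
F [-0.01  0.38 -2.42] M [ 0.038  0.027 -0.013] w 0.0171 t 8.02
turn deg [0.   0.01 0.01]
pos [ 0.519  -0.1233  0.2934] shift mm after turn [ 0.53 -0.16  7.36] | before turn [ 0.53 -0.16  7.36]
F [-0.2   0.54 -2.04] M [-0.035  0.035 -0.032] w 0.0174 t 8.12
```

View pics/e1.png

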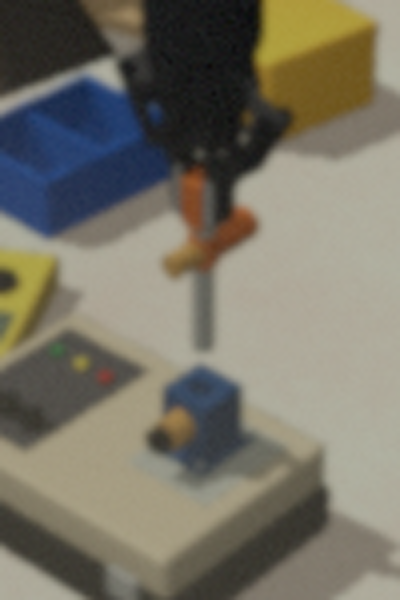

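View pics/e2.png

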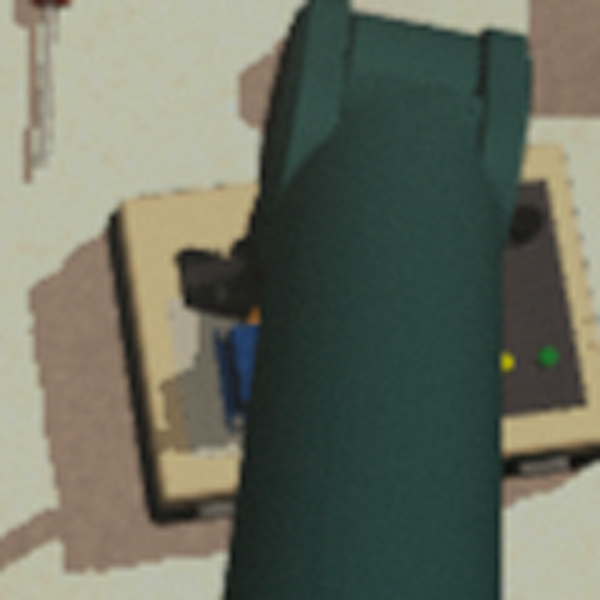

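Run:
```python
from h import *
s=load('s5'); crop(s,'f1',290,165,330,215,14)
# projected vertical direction
f=240/np.tan(np.radians(s['fov_y'])/2);T=np.linalg.inv(np.array(s['cam_to_world']))
def pr(p):
    q=T[:3,:3]@np.array(p)+T[:3,3]; return np.array([q[0]/q[2]*f+s['cx'],q[1]/q[2]*f+s['cy']])
for z in(.132,.166,.21,.25): print(z,pr([.5185,-.1235,z]))
W=pts(s)
for u0,v0,u1,v1 in((300,180,312,196),):
    print(W[v0:v1:2,u0:u1,0].round(3));print(W[v0:v1:2,u0:u1,1].round(3));print(W[v0:v1:2,u0:u1,2].round(3))
```

```text
0.132 [304.94754235 206.23105458]
0.166 [304.94735086 196.20066608]
0.21 [304.94709389 182.74025927]
0.25 [304.9468508  170.00690357]
[[0.322 0.317 0.525 0.527 0.526 0.525 0.518 0.516 0.301 0.298 0.296 0.29 ]
 [0.328 0.326 0.526 0.528 0.524 0.524 0.519 0.519 0.31  0.304 0.306 0.297]
 [0.342 0.338 0.524 0.526 0.526 0.521 0.52  0.517 0.315 0.311 0.311 0.31 ]
 [0.346 0.343 0.522 0.524 0.524 0.524 0.524 0.518 0.323 0.32  0.319 0.315]
 [0.356 0.353 0.527 0.524 0.525 0.523 0.524 0.519 0.332 0.331 0.325 0.326]
 [0.365 0.359 0.526 0.529 0.526 0.52  0.521 0.517 0.336 0.34  0.335 0.332]
 [0.368 0.362 0.525 0.526 0.525 0.526 0.516 0.517 0.346 0.343 0.345 0.341]
 [0.375 0.373 0.522 0.528 0.523 0.523 0.522 0.518 0.357 0.354 0.35  0.345]]
[[-0.389 -0.389 -0.128 -0.121 -0.119 -0.115 -0.119 -0.118 -0.371 -0.37
  -0.366 -0.368]
 [-0.382 -0.378 -0.127 -0.12  -0.12  -0.117 -0.118 -0.114 -0.36  -0.361
  -0.354 -0.36 ]
 [-0.363 -0.364 -0.129 -0.122 -0.118 -0.12  -0.118 -0.117 -0.354 -0.353
  -0.349 -0.345]
 [-0.359 -0.357 -0.132 -0.125 -0.121 -0.116 -0.112 -0.115 -0.344 -0.343
  -0.338 -0.339]
 [-0.347 -
[... 358 characters left out ...]
002  0.219  0.224  0.224  0.226  0.221  0.221 -0.    -0.001
   0.001 -0.003]
 [-0.002 -0.001  0.214  0.218  0.217  0.218  0.216  0.218  0.001 -0.002
   0.003 -0.004]
 [ 0.005  0.003  0.206  0.21   0.212  0.209  0.21   0.209 -0.001 -0.003
  -0.001  0.001]
 [ 0.001  0.001  0.197  0.201  0.203  0.206  0.208  0.204 -0.001 -0.001
   0.001 -0.002]
 [ 0.004  0.004  0.196  0.194  0.198  0.198  0.201  0.198  0.001  0.002
  -0.001  0.003]
 [ 0.005  0.002  0.188  0.193  0.192  0.188  0.191  0.189 -0.003  0.004
   0.001  0.   ]
 [ 0.001 -0.003  0.18   0.184  0.185  0.188  0.179  0.183 -0.001 -0.001
   0.004  0.002]
 [ 0.001  0.001  0.171  0.179  0.177  0.179  0.18   0.177  0.003  0.002
   0.001 -0.002]]
```

View pics/f1.png

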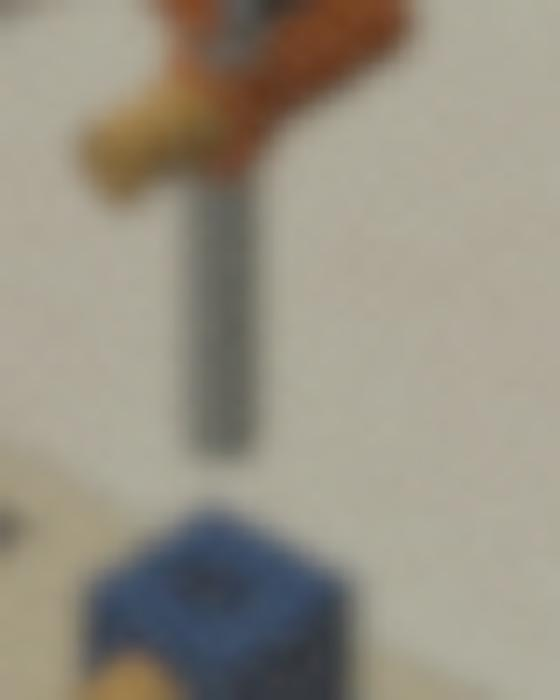

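Request:
jog_arm([
  [[-0.5,0,4],[0,0,0],0],
  [[0,0,6],[0,0,0],0],
  [[0,0,6],[0,0,0],0],
  [[0,0,5],[0,0,0],0],
  [[0,0,4],[0,0,0],0],
  [[0,0,3],[0,0,0],0],
  [[0,0,1],[0,0,0],0],
  [[0,0,0],[0,0,0],0],
  [[0,0,0],[0,0,0],0],
  [[0,0,0],[0,0,0],0],
  [[0,0,0],[0,0,0],0],
])

```text
t: 9.03
ee_pos: [0.5197, -0.1236, 0.2646]
eef_rot: [-0.077, 0.997, -0.0, 0.0]
contact_force: [0.3, 0.8, -1.6]
grip_width: 0.0174
```

Run:
```python
from h import *
plan([.5195,-.123,.260],98.9)
s=snap('scene','s6'); crop(s,'f1',285,170,330,220,14)
```

```text
turn deg [-0.01  0.04 -0.03]
pos [ 0.5197 -0.1236  0.2646] shift mm after turn [0.07 0.6  4.62] | before turn [0.07 0.6  4.62]
F [ 0.27  0.79 -1.55] M [-0.028 -0.022 -0.013] w 0.0174 t 9.03
```

View pics/f1.png

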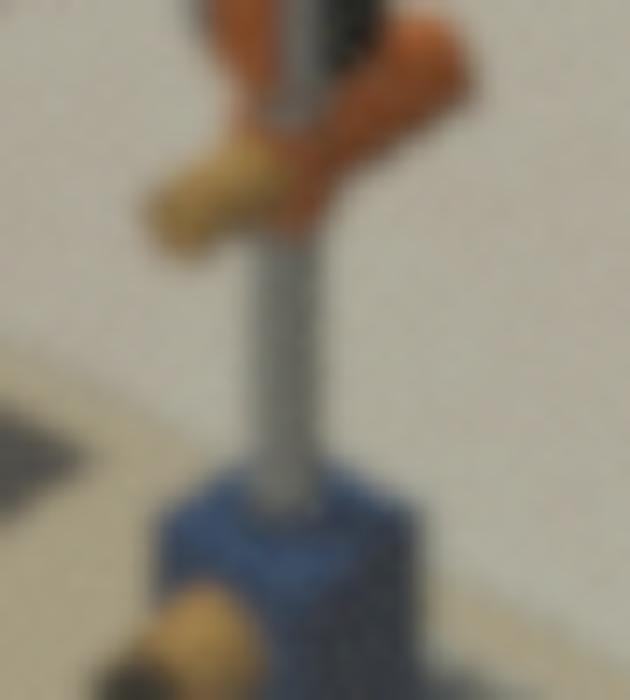

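Request:
jog_arm([
  [[0,0,1],[0,0,0],0],
  [[0,0,1],[0,0,0],0],
  [[0,0,1],[0,0,0],0],
  [[0,0,1],[0,0,0],0],
  [[0,0,1],[0,0,0],0],
  [[0,0,0.5],[0,0,0],0],
  [[0,0,0.5],[0,0,0],0],
  [[0,0,0],[0,0,0],0],
  [[0,0,0],[0,0,0],0],
])

```text
t: 9.83
ee_pos: [0.5194, -0.1236, 0.2583]
eef_rot: [-0.077, 0.997, -0.0, 0.0]
contact_force: [0.1, -1.1, -1.3]
grip_width: 0.0176
```

Request:
jog_arm([
  [[0,0,0.5],[0,0,0],0],
  [[0,0,0.5],[0,0,0],0],
  [[0,0,0.5],[0,0,0],0],
  [[0,0,0.5],[0,0,0],0],
  [[0,0,0],[0,0,0],0],
  [[0,0,0],[0,0,0],0],
])

```text
t: 10.33
ee_pos: [0.5194, -0.1235, 0.2563]
eef_rot: [-0.077, 0.997, 0.0, -0.0]
contact_force: [0.7, -0.7, -1.7]
grip_width: 0.0172
```

Request:
jog_arm([
  [[0,0,0.5],[0,0,0],0],
  [[0,0,0.5],[0,0,0],0],
  [[0,0,0.5],[0,0,0],0],
  [[0,0,0.5],[0,0,0],0],
  [[0,0,0.5],[0,0,0],0],
  [[0,0,0.5],[0,0,0],0],
  [[0,0,0],[0,0,0],0],
  [[0,0,0],[0,0,0],0],
])

```text
t: 11.0
ee_pos: [0.5194, -0.1235, 0.2533]
eef_rot: [-0.077, 0.997, 0.0, -0.0]
contact_force: [-0.2, 0.8, -2.1]
grip_width: 0.0172
```

Run:
```python
from h import *
plan([.5195,-.123,.260],98.9)
s=snap('scene','s7'); crop(s,'f1',285,170,330,220,14)
```

```text
turn deg [ 0.   -0.   -0.03]
pos [ 0.5194 -0.1235  0.2533] shift mm after turn [-0.16  0.52 -6.71] | before turn [-0.16  0.52 -6.71]
F [-0.2   0.79 -2.06] M [-0.007  0.031  0.   ] w 0.0172 t 11.0
```

View pics/f1.png

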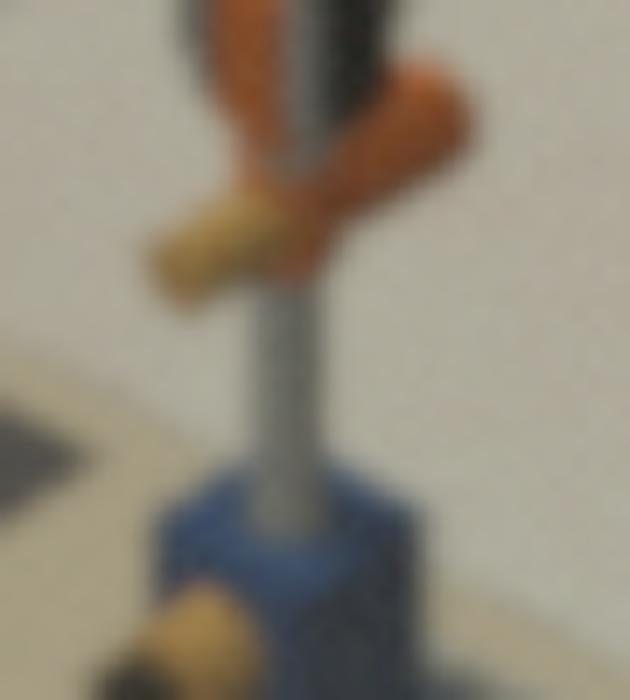

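Request:
jog_arm([
  [[0,0,1],[0,0,0],0],
  [[0,0,1],[0,0,0],0],
  [[0,0,1],[0,0,0],0],
  [[0,0,1],[0,0,0],0],
  [[0,0,1],[0,0,0],0],
  [[0,0,1],[0,0,0],0],
  [[0,0,0.5],[0,0,0],0],
  [[0,0,0],[0,0,0],0],
])

```text
t: 11.72
ee_pos: [0.5193, -0.1235, 0.2466]
eef_rot: [-0.077, 0.997, 0.0, -0.0]
contact_force: [-1.0, -0.0, -2.1]
grip_width: 0.0174
```

Request:
jog_arm([
  [[0,0,0.5],[0,0,0],0],
  [[0,0,0.5],[0,0,0],0],
  [[0,0,0.5],[0,0,0],0],
  [[0,0,0.5],[0,0,0],0],
  [[0,0,0],[0,0,0],0],
  [[0,0,0],[0,0,0],0],
])

```text
t: 12.22
ee_pos: [0.5199, -0.1236, 0.2454]
eef_rot: [-0.077, 0.997, -0.0, 0.001]
contact_force: [-0.2, 0.4, 4.6]
grip_width: 0.017
```

Request:
jog_arm([
  [[0,0,0.5],[0,0,0],0],
  [[0,0,0.5],[0,0,0],0],
  [[0,0,0],[0,0,0],0],
])

```text
t: 12.47
ee_pos: [0.5201, -0.1236, 0.2449]
eef_rot: [-0.077, 0.997, -0.0, 0.001]
contact_force: [-2.2, 1.1, 8.6]
grip_width: 0.0172
```

Run:
```python
from h import *
plan([.5195,-.123,.260],98.9)
```

```text
turn deg [-0.02  0.09 -0.04]
pos [ 0.5201 -0.1236  0.2449] shift mm after turn [  0.49   0.71 -15.1 ] | before turn [  0.47   0.71 -15.1 ]
F [-2.17  1.06  8.64] M [0.184 0.429 0.019] w 0.0172 t 12.47
```

Request:
jog_arm([
  [[0,0,0.5],[0,0,0],0],
  [[0,0,0.5],[0,0,0],0],
  [[0,0,0],[0,0,0],0],
])

```text
t: 12.72
ee_pos: [0.5202, -0.1237, 0.2445]
eef_rot: [-0.077, 0.997, -0.0, 0.001]
contact_force: [-2.3, 0.3, 10.6]
grip_width: 0.0172
```

Request:
jog_arm([
  [[0,0,0.5],[0,0,0],0],
  [[0,0,0],[0,0,0],0],
])

```text
t: 12.88
ee_pos: [0.5201, -0.1238, 0.2441]
eef_rot: [-0.077, 0.997, -0.0, 0.001]
contact_force: [-2.9, -0.5, 12.2]
grip_width: 0.0174
```

Request:
jog_arm([
  [[0,0,0.5],[0,0,0],0],
  [[0,0,0.5],[0,0,0],0],
  [[0,0,0],[0,0,0],0],
])

```text
t: 13.13
ee_pos: [0.5199, -0.1239, 0.2434]
eef_rot: [-0.077, 0.997, -0.0, 0.001]
contact_force: [-2.9, 0.8, 13.8]
grip_width: 0.0178
```

Request:
jog_arm([
  [[0,0,0.5],[0,0,0],0],
  [[0,0,0.5],[0,0,0],0],
  [[0,0,0],[0,0,0],0],
])

```text
t: 13.38
ee_pos: [0.5182, -0.1242, 0.2403]
eef_rot: [-0.077, 0.997, -0.0, -0.001]
contact_force: [-1.2, -0.7, -1.4]
grip_width: 0.0174
```

Run:
```python
from h import *
plan([.5195,-.123,.260],98.9)
s=snap('scene','s8'); crop(s,'f1',285,170,330,220,14)
```

```text
turn deg [-0.02 -0.13 -0.06]
pos [ 0.5182 -0.1242  0.2403] shift mm after turn [ -1.51   1.01 -19.67] | before turn [ -1.47   1.01 -19.67]
F [-1.21 -0.74 -1.42] M [-0.354  0.585 -0.057] w 0.0174 t 13.38
```

View pics/f1.png

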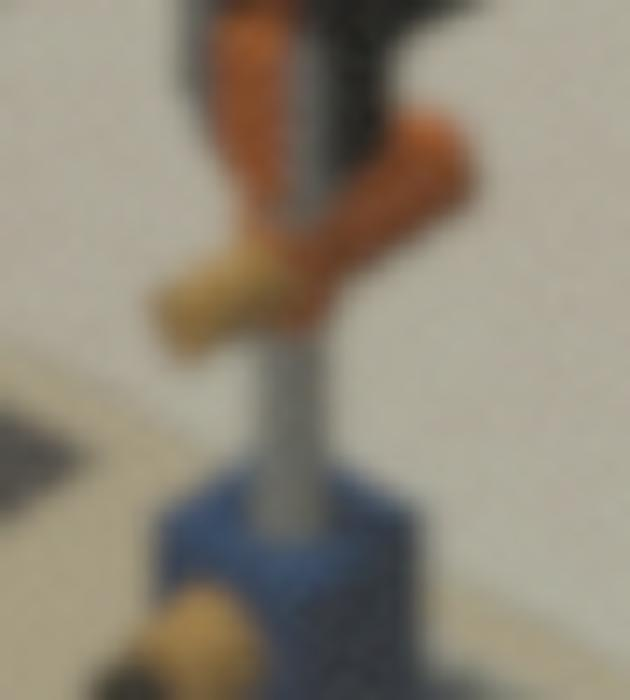

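Request:
jog_arm([
  [[0,0,1],[0,0,0],0],
  [[0,0,1],[0,0,0],0],
  [[0,0,1],[0,0,0],0],
  [[0,0,1],[0,0,0],0],
  [[0,0,0],[0,0,0],0],
])

```text
t: 13.85
ee_pos: [0.5184, -0.1236, 0.2356]
eef_rot: [-0.077, 0.997, 0.0, -0.001]
contact_force: [-3.6, -1.6, 0.6]
grip_width: 0.0173
```

Run:
```python
from h import *
plan([.5195,-.123,.2147],98.9)
```

```text
turn deg [ 0.02 -0.13 -0.03]
pos [ 0.5184 -0.1236  0.2356] shift mm after turn [-1.16  0.45 20.89] | before turn [-1.21  0.44 20.88]
F [-3.59 -1.63  0.64] M [-0.438  1.047 -0.044] w 0.0173 t 13.85
```

Request:
jog_arm([
  [[0.3,0,1],[0,0,0],0],
  [[0.3,0,1],[0,0,0],0],
  [[0,0,1],[0,0,0],0],
  [[0,0,1],[0,0,0],0],
  [[0,0,1],[0,0,0],0],
  [[0,0,1],[0,0,0],0],
  [[0,0,0],[0,0,0],0],
])

```text
t: 14.43
ee_pos: [0.5183, -0.1235, 0.2298]
eef_rot: [-0.077, 0.997, 0.0, -0.001]
contact_force: [-4.0, -1.3, 0.0]
grip_width: 0.0173
```

Request:
jog_arm([
  [[0,0,1],[0,0,0],0],
  [[0,0,1],[0,0,0],0],
  [[0,0,1],[0,0,0],0],
  [[0,0,1],[0,0,0],0],
  [[0,0,1],[0,0,0],0],
  [[0,0,0],[0,0,0],0],
])

```text
t: 14.93
ee_pos: [0.5184, -0.1236, 0.2248]
eef_rot: [-0.077, 0.997, 0.0, -0.0]
contact_force: [-4.8, -1.2, 0.9]
grip_width: 0.0169
```

10 mm to go; slow down.

Request:
jog_arm([
  [[0.4,0,1],[0,0,0],0],
  [[0.3,0,1],[0,0,0],0],
  [[0,0,1],[0,0,0],0],
  [[0,0,1],[0,0,0],0],
  [[0,0,1],[0,0,0],0],
  [[0,0,1],[0,0,0],0],
  [[0,0,0],[0,0,0],0],
])

```text
t: 15.52
ee_pos: [0.5181, -0.1237, 0.2189]
eef_rot: [-0.077, 0.997, 0.0, -0.0]
contact_force: [-3.6, -0.8, -1.1]
grip_width: 0.0174
```

Request:
jog_arm([
  [[0,0,0.5],[0,0,0],0],
  [[0,0,0.5],[0,0,0],0],
  [[0,0,0.5],[0,0,0],0],
  [[0,0,0.5],[0,0,0],0],
  [[0,0,0],[0,0,0],0],
])

```text
t: 15.93
ee_pos: [0.5182, -0.1237, 0.2172]
eef_rot: [-0.077, 0.997, -0.0, 0.0]
contact_force: [-4.5, -0.3, 2.2]
grip_width: 0.0172
```

Request:
jog_arm([
  [[0,0,0.5],[0,0,0],0],
  [[0,0,0.5],[0,0,0],0],
  [[0,0,0],[0,0,0],0],
])

```text
t: 16.18
ee_pos: [0.5181, -0.1238, 0.2162]
eef_rot: [-0.077, 0.997, -0.0, 0.0]
contact_force: [-4.9, -0.6, 1.1]
grip_width: 0.0169
```

Request:
jog_arm([
  [[0,0,0.5],[0,0,0],0],
  [[0,0,0.5],[0,0,0],0],
  [[0,0,0],[0,0,0],0],
])

```text
t: 16.43
ee_pos: [0.5181, -0.1237, 0.2152]
eef_rot: [-0.077, 0.997, -0.0, 0.0]
contact_force: [-4.5, -1.3, 2.8]
grip_width: 0.017
```

Request:
jog_arm([
  [[0,0,0.5],[0,0,0],0],
  [[0,0,0.5],[0,0,0],0],
  [[0,0,0],[0,0,0],0],
])

```text
t: 16.68
ee_pos: [0.5183, -0.1238, 0.2147]
eef_rot: [-0.077, 0.997, -0.0, 0.0]
contact_force: [-5.1, -0.0, 6.1]
grip_width: 0.0174
```

Request:
jog_arm([
  [[0,0,0.5],[0,0,0],0],
  [[0,0,0.5],[0,0,0],0],
  [[0,0,0],[0,0,0],0],
])

```text
t: 16.93
ee_pos: [0.5184, -0.1239, 0.2146]
eef_rot: [-0.077, 0.997, 0.0, 0.0]
contact_force: [-6.2, 0.5, 11.4]
grip_width: 0.0172
```

Run:
```python
from h import *
plan([.5195,-.123,.2147],98.9)
s=snap('scene','s9'); crop(s,'f1',275,150,335,230,10)
```

```text
turn deg [ 0.    0.02 -0.04]
pos [ 0.5184 -0.1239  0.2146] shift mm after turn [-1.19  0.68 -0.15] | before turn [-1.19  0.68 -0.15]
F [-6.23  0.48 11.38] M [-0.07   1.931  0.002] w 0.0172 t 16.93
```

View pics/f1.png

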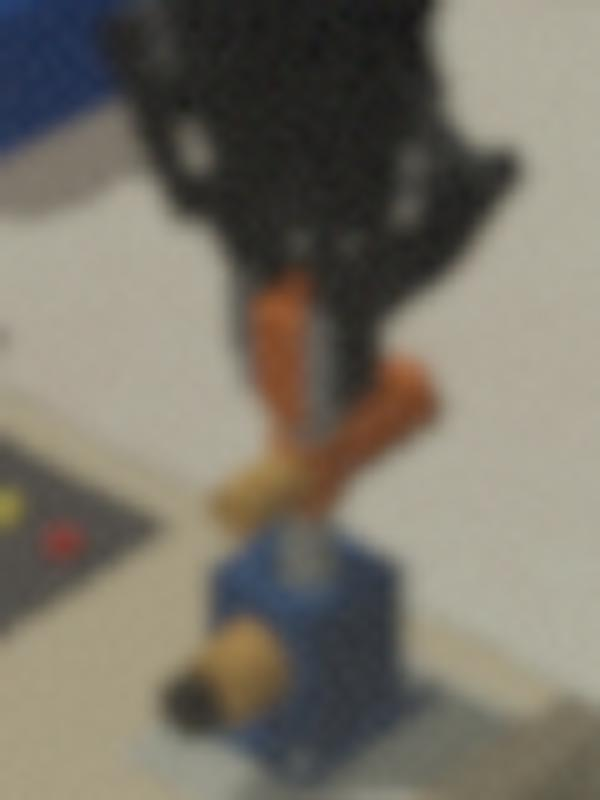

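Request:
jog_arm([
  [[0.5,0,-0.5],[0,0,0],0],
  [[0.5,0,-0.5],[0,0,0],0],
  [[0,0,0],[0,0,0],0],
  [[0,0,0],[0,0,0],17],
  [[0,0,0],[0,0,0],18],
  [[0,0,0],[0,0,0],19],
  [[0,0,0],[0,0,0],21],
  [[0,0,0],[0,0,0],25],
  [[0,0,0],[0,0,0],32],
  [[0,0,0],[0,0,0],42],
  [[0,0,0],[0,0,0],50],
  [[0,0,0],[0,0,0],50],
  [[0,0,0],[0,0,0],50],
])

```text
t: 18.07
ee_pos: [0.5172, -0.1239, 0.2143]
eef_rot: [-0.077, 0.997, -0.0, 0.0]
contact_force: [0.8, -0.3, 0.4]
grip_width: 0.0497
```

Run:
```python
from h import *
plan([.5195,-.123,.2147],98.9)
s=snap('scene','s10'); crop(s,'f1',275,150,335,230,10)
```

```text
turn deg [-0.01  0.01 -0.03]
pos [ 0.5172 -0.1239  0.2143] shift mm after turn [-2.37  0.56 -0.38] | before turn [-2.37  0.56 -0.38]
F [ 0.84 -0.28  0.37] M [-0.021 -0.029 -0.012] w 0.0497 t 18.07
```

View pics/f1.png

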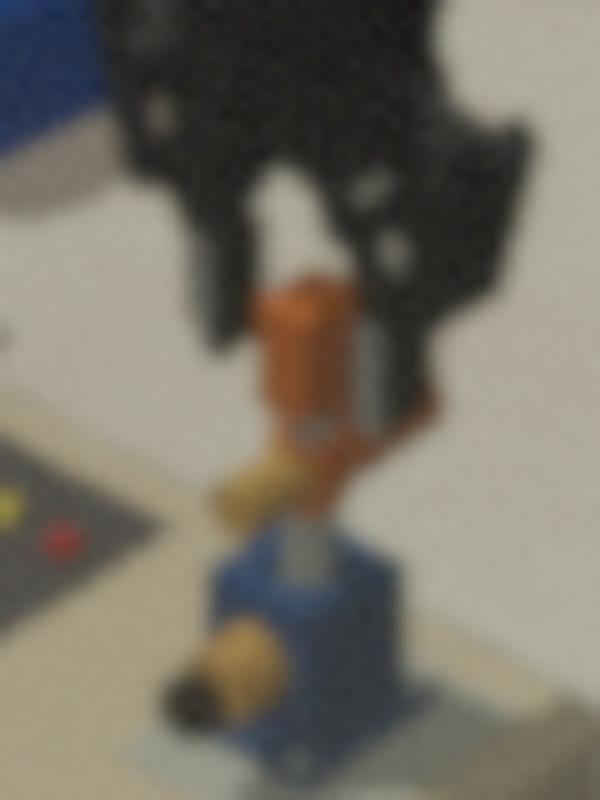

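Released, mast stands. Retreat straight up, then away so both cameras can check.

Request:
jog_arm([
  [[0,0,-4],[0,0,0],55],
  [[0,0,-8],[0,0,0],55],
  [[0,0,-12],[0,0,0],55],
  [[0,0,-14],[0,0,0],55],
  [[0,0,-14],[0,0,0],55],
  [[0,0,-14],[0,0,0],55],
  [[0,0,-14],[0,0,0],55],
  [[0,5,-10],[0,0,0],55],
  [[0,15,-5],[0,0,0],55],
  [[0,22,0],[0,0,0],55],
  [[0,25,0],[0,0,0],55],
  [[0,25,0],[0,0,0],55],
  [[0,22,0],[0,0,0],55],
  [[0,15,0],[0,0,0],55],
  [[0,8,0],[0,0,0],55],
  [[0,0,0],[0,0,0],55],
  [[0,0,0],[0,0,0],55],
  [[0,0,0],[0,0,0],55],
  [[0,0,0],[0,0,0],55],
])

```text
t: 19.7
ee_pos: [0.4962, 0.01, 0.3094]
eef_rot: [-0.076, 0.997, -0.0, 0.0]
contact_force: [0.5, 0.2, 0.1]
grip_width: 0.0548
```

Run:
```python
from h import *
a=snap('scene','s11'); crop(a,'f1',220,150,345,280,4.5)
b=snap('top','t11'); crop(b,'f2',330,200,450,290,6)
plan([.5195,-.123,.2147],98.9)
for s,n,R0 in((b,'top',(350,225,400,280)),(a,'scene',(285,170,335,215))):
    W=pts(s);hsv=cv2.cvtColor(s['img'],cv2.COLOR_BGR2HSV);R=np.zeros(W.shape[:2],bool);R[R0[1]:R0[3],R0[0]:R0[2]]=1
    m=R&(hsv[...,0]<22)&(hsv[...,1]>130)
    for nn,mm in(('head',m&(W[...,2]<.19)&(W[...,2]>.15)),('top',m&(W[...,2]>.212))):
        p=W[mm]
        if len(p)<5: print(n,nn,len(p)); continue
        c=p.mean(0); e=np.linalg.svd((p-c)[:,:2])[2][0]
        print(n,nn,len(p),c.round(4),p.min(0).round(4),p.max(0).round(4),'dir',np.degrees(np.arctan2(e[1],e[0])).round(1))
```

```text
turn deg [-0.02 -0.   -0.15]
pos [0.4962 0.0103 0.3093] shift mm after turn [  -2.43 -135.29   94.59] | before turn [  -2.8  -135.25   94.64]
F [ 0.13 -0.5   0.46] M [-0.011 -0.026 -0.039] w 0.0544 t 19.8
top head 169 [ 0.5011 -0.1248  0.1736] [ 0.4713 -0.1396  0.1565] [ 0.5475 -0.1118  0.1894] dir -169.7
top top 72 [ 0.516  -0.1244  0.2197] [ 0.5035 -0.1342  0.2135] [ 0.5279 -0.1144  0.2279] dir -172.0
scene head 91 [ 0.5061 -0.1185  0.1743] [ 0.4762 -0.1312  0.1585] [ 0.5489 -0.1112  0.1894] dir 8.5
scene top 44 [ 0.5206 -0.1186  0.2193] [ 0.5069 -0.1274  0.2122] [ 0.5292 -0.111   0.2262] dir -0.3
```

View pics/f1.png

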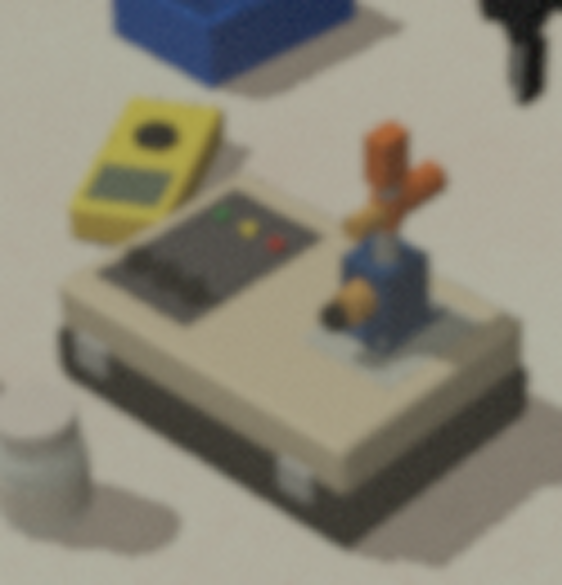

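View pics/f2.png

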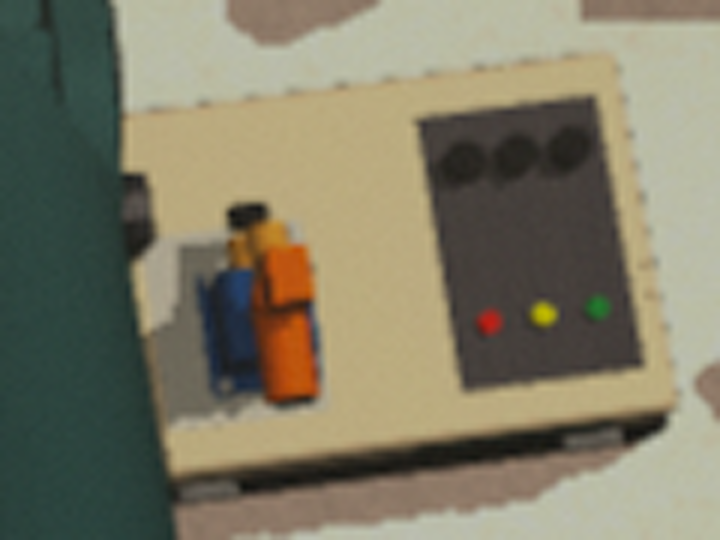

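View pics/t11.png

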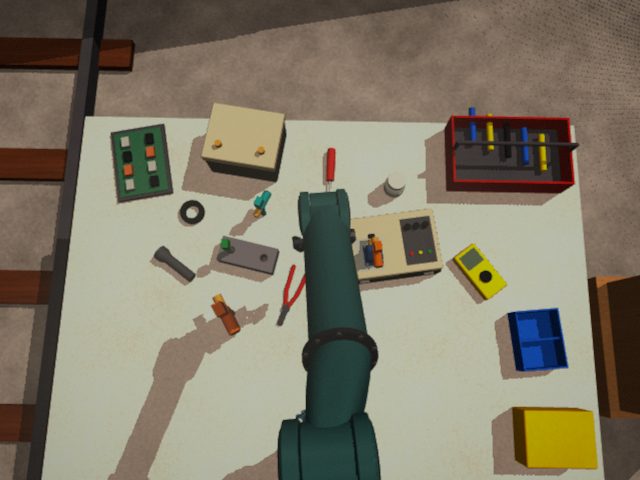

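```bash
python3 -c "
from h import *
sign_off()"
```

```text
the job is handed in; nothing more can be done
```

The orange mast is out of its stand and in the blue holder, past the plunger and on the bore floor. I let go of it and handed the job in at about 20 s on the robot's clock. No verdict came back.

- **Insertion:** the foot entered the bore with no measurable side force. Passing the plunger took up to about 16 N downward at the last reading before it gave, above the 4 to 12 N quoted but under 25 N. That is a point reading; the peak just before it gave was not recorded.
- **Seating:** the tool stopped at z = 0.2146 m, against 0.2147 m worked out for a seated foot. The last millimetre of command added force (to 13 N net) but no travel.
- **Plunger:** while I still held the mast, the plunger pushed it sideways with about 4 to 6 N. There is no direct reading of the plunger itself.
- **After release:**
  - The mast looks upright by eye.
  - Its head lies along about 8.5 to 10°, against 8.9° for the case, and the eye points to the side opposite the plunger.
  - The grip top reads 0.2195 m against 0.222 m expected. The same -2 mm reading appeared when the mast was in the stand, so I put it down to the camera.
- **Front of the case:** the dark panel lies on the top, near one end, and I never saw a display on a side face. I took the front from the plunger, which is on the case's +x side, and from the case's dimensions.
- **Other things:** nothing looks moved in the last pictures, but I judged that by eye only. The two cameras disagreed by up to 6 mm sideways on the seated mast (4 mm on the bore).

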